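# Dock the board carrier and lock it with the slide bolt

## Robot

A 6-joint arm with a two-finger parallel gripper is mounted at the origin on the work surface. World frame = base frame: x ahead of the robot, y to its left, z up, the work surface at z = 0. Lengths are in m, angles in rad, forces in N, time in s.
With the tool pointing down it reaches from about 0.425 to 0.95 m from the base axis. Payload 3.5 kg.
Tool frame: the origin (TCP) lies at the very end of the fingers, on their centre line; the grasp point (between the pads) lies ctrl.tcp_to_grasp behind it (ctrl.tcp_to_grasp is the distance from the TCP to the grasp point, in m); z points along the fingers, y is the line along which they close (so a half turn about z gives the same grasp; the last joint's range is limited). The gripper opens to 85 mm and grips with 20 to 120 N. Pads are 22 mm wide; open, the fingers measure 114 mm over their backs; the gripper's body (76 mm by 85 mm) begins 54 mm behind the grasp point. The pads swing forward as they close: fully open they stand 13 mm farther back than shut.
Start: joints at [-1.438, 0.286, 1.577, -0, 1.279, -0.15], TCP at [0.188, -0.648, 0.231] pointing down, gripper open.
Joint ranges: [-2.77, 2.77], [-0.9, 2.22], [0.21, 2.48], [-1.53, 4.67], [0.24, 2.81], [-2.84, 2.84]. Speed limits (rad/s): [2.79, 2.79, 3.14, 3.14, 3.14, 3.14].

## Interface

Orientations are given as a unit quaternion [x, y, z, w].
In Python, from plant import ctrl gives the robot as it stands.
- The arm moves only by the shell command python3 -m inch 'ROWS' [FORCE]. ROWS is JSON, a list of rows, each an object with "slide": the shift along the tool's x, y, z in cm, a list of three; "turn": the turn about the tool's z in rad; "grip": the finger opening in cm, from 0 to 8.54. A call has 1 to 20 rows; each row is the pose to reach, as a shift and turn from the pose commanded when the call began, along the tool's axes at that moment; what a row does not reach only later rows make up. A row lasts 1/10 s, in which the tool goes at most 50 mm and 8.59 degrees, less where a joint would pass 70% of its speed; a pose out of reach is approached as far as the arm can. A call with a gripper value outside its range is refused whole. The fingers move at their own pace and stop on an object; FORCE is the grip in N (left out, the last holds). Time passes only in rows, so rows that repeat a pose let the fingers close. It gives the time, the measured TCP pose, the force, the opening and the grip force at its end, in the units of the state.
- ctrl.get_state(): the state, without advancing time (a new reading comes with each control period).
- ctrl.read_camera(name): name is "scene" or "top" or "wrist"; returns (picture, depth): 384x512x3 uint8, red, green, blue; 384x512 float32, m along the optical axis (not along the pixel's ray), 0 where there is no reading.
- ctrl.camera_info(name): a dict with "K" (3x3 intrinsics, pixels), "camera_from_world" (4x4, takes a point from world to camera coordinates); the wrist camera has in their place "T_tool_cam" (4x4, takes a point from camera to tool coordinates, whose origin is the TCP and whose axes are the flange's). Camera axes: x right, y down, z forward; pixel columns grow to the right and rows downward; lengths in m; the calibration is good to about 2 mm. The wrist camera is an equidistant fisheye: a pixel r from the principal point sees the ray r / f radians off the axis. A picture is of the moment at which its call begins: read the wrist's pose just before it. camera_info takes no time and is no camera call.
- ctrl.sign_off(): hands the job in; it is judged then, once.
The state is a dict: "time": time; "qpos": joint angles; "dq": joint speeds; "joint_efforts": joint torques, N m; "eef_pos": TCP position; "tcp_rot": TCP orientation; "contact_force": force on the tool from outside, world axes, zero at the start; "wrist_torque": the same for the moment, N m; "opening": opening from 0.0 (shut) to 1.0 (fully open); "finger_force": force on a finger pad.
Only numpy, scipy, OpenCV 4.12 (cv2) and the standard library are available. Lean on these libraries where they do the work, as an engineer would, in place of code of your own. Each camera call takes 0.05 s, during which the arm holds its last target. There are 200 camera calls.

## Task

On the test station, push the board carrier straight back along its rails until it is fully home against the stops in the dock. Then lock it there with the slide bolt on the right: push the bolt's upright handle along its slot to the very end, so the bolt goes through the keeper on the carrier, and push the handle over towards the front and all the way down into the notch. Only push, do not lift the carrier, and leave the other things on the bench and the station where they are.

Things in the scene. Friction and masses are not known exactly. Their poses are not given: they have to be found in the camera images.
- station: Board test station, a fixed low grey cabinet with aluminium deck, 300 (x) by 470 (y) by 70 mm high. Origin: centre of its underside on the bench; x points to its back, y left, z up. Its frame is meant by 'station' below, in mm. Deck top z 70. Steel guide rails along x at y -103.5 and 103.5, tops z 80. Flat operator panel on the left, up to z 92. All below z 160.
- stops (a point): Midway between the two rubber stops on the front of the dock (station 75, 0, 76). The dock is the grey block behind the rails: station x 80 to 150, y -113 to 113, top z 140. The carrier is home when its rear edge touches the stops.
- carrier: Loose black board carrier plate, 200 (x) by 190 (y) by 8 mm, 0.3 to 0.65 kg, flat on the deck between the rails (2.5 mm play each side), a green circuit board fixed on it. Origin: centre of its underside; x to the back. On plastic runners; 1 to 3 N slides it. Home: origin at station x -25. At the start 35 to 65 mm short of home (towards -x), overhanging the deck's front edge.
- lip (a point): Middle of the front face of the carrier's upright aluminium front plate: 150 wide along y, 8 thick, from 6 to 36 mm above the carrier's underside; the point is 20 mm above the underside, at carrier x -100. Push here to the back.
- keeper (a point): Centre of the opening (22 mm wide in x) of the steel keeper, a staple 34 (x) by 10 (y) mm on the carrier's right edge, top 44 above its underside. The 12 mm round bolt goes through it along +y; in line with the bolt only when the carrier is home.
- notch (a point): Corner of the L-shaped slot in the bolt's casing, at its top (station -70, -145, 106). Casing: station x -86 to -54, y -212 to -120, top z 106. Long leg: groove 13 mm wide along y at x -70, where the handle bar runs from y -195 to -145. Short leg: notch 14 mm wide (y -152.5 to -138.5) from the groove to -x through the casing's front wall. Bolt axis: along y at x -70, z 90.
- bolt (a joint): Travel of the slide bolt along station +y, in m: 0 fully drawn, 0.050 fully shot (a hard stop). Starts between 0 and 0.012. Needs about 3 N to move and stays where it is left. The handle can leave the groove only at 0.047 or more.
- handle (a joint): Turn of the bolt's handle about the bolt's axis, in rad: 0 upright, growing as the handle is laid over towards the station's front (-x); 1.48 all the way down (pointing level to the front). While in the long groove the groove walls hold it within about 0.15 rad of upright. Friction holds it at any angle; about 1 N at the knob turns it.
- knob (a point): Centre of the steel ball knob, 22 mm in diameter, at the end of the 9 mm round handle bar; 58 mm from the bolt's axis, so at station z 148 while the handle is upright.
- jar: Bystander: small whitish jar with a white cap, 48 mm across, 55 mm high, on the left rear of the station's deck. Origin: centre of its underside (as for all bystanders).
- pin_box: Bystander: small black box with a pale lid, 52 by 77 by 26 mm, on the right rear of the deck, behind the bolt.
- driver: Bystander: screwdriver with black handle, 190 mm long, lying on the bench in front of the station.
- spool: Bystander: steel-grey reel of solder, 60 mm across, 48 mm high, standing on the bench.
- flux: Bystander: white bottle, 44 mm across, 110 mm high, on the bench.
- spare_board: Bystander: green circuit board, 80 by 65 mm, about 16 mm high with its parts, flat on the bench in front of the station.
- tweezers: Bystander: steel tweezers, 135 mm long, lying on the bench in front of the station.
- bin: Bystander: open black bin, 140 by 100 by 60 mm, on the bench.

How it is judged:
On the way, in this order (a step that is already met when the one before it is completed fails the run):
1. the carrier is fully home against the stops (x of carrier in the frame of station above -0.029 m), for 0.2 s.
2. with the carrier home, the bolt is fully shot through the keeper (x of carrier in the frame of station above -0.029 m and value of joint bolt above 0.0455 m), for 0.1 s.
At the end, for the whole second after the job is handed in: The carrier lies at rest on the deck within 4 mm of its stops, the bolt is shot to within 4.5 mm of its end stop (joint above 0.0455), and the handle is laid down in the notch, within 0.18 rad of its lowest position (above 1.3 rad) (all of step 2 and z of carrier in the frame of station below 0.074 m and value of joint handle above 1.3 rad and linear speed of carrier below 0.02 m/s); the robot touches nothing.
It fails at once if the carrier is lifted off the deck (more than 10 mm) (height (world z) of carrier above 0.08 m).
It fails at once if a bystander is lifted, carried or pushed away (more than 20 mm) (distance of any of jar, pin_box, driver, spool, flux, spare_board, tweezers, bin from where it was at the start of the episode above 0.02 m).
It also fails if it takes over 58 s, if anything falls off the work surface, if the arm or the gripper's body presses on something with over 40 N, if the wrist force passes 120 N, or if a joint passes its speed limit or range.

## Working session

There is one attempt and no reset: what is moved stays moved. The work goes in short steps, Python scripts to look and compute and a shell command to move; the robot and the scene stay as the last step left them, time stands still between calls to the robot, and variables do not carry over. Pictures are saved under pics/ and viewed, at most 10 in all, crops included, and the job is handed in when it is done.

```bash
mkdir -p pics; ls; cat > h.py <<'E'
import numpy as np,cv2
from plant import ctrl
from scipy.spatial.transform import Rotation as R
def cloud(name):
    rgb,d=ctrl.read_camera(name);i=ctrl.camera_info(name);K=np.array(i["K"]);M=np.linalg.inv(np.array(i["camera_from_world"]))
    v,u=np.mgrid[:384,:512];P=np.stack([(u-K[0,2])/K[0,0]*d,(v-K[1,2])/K[1,1]*d,d,np.ones_like(d)],-1)@M.T
    P=P[...,:3];P[d==0]=np.nan
    return rgb,d,P
E
python3 - <<'E'
from h import *
ims=[]
for n in("top","scene"):
    rgb,d,P=cloud(n);np.savez("/tmp/"+n,rgb=rgb,d=d,P=P)
    cv2.imwrite(f"pics/{n}.png",cv2.resize(rgb[...,::-1],(800,600)))
    print(n,(d>0).mean(),ctrl.camera_info(n))
s=ctrl.get_state();print(s["eef_pos"],s["tcp_rot"],R.from_quat(s["tcp_rot"]).as_matrix().round(3),ctrl.tcp_to_grasp,s["time"])
E
```

```text
pics
top 0.9958750406901041 {'K': array([[392.75634577,   0.        , 254.76357099],
       [  0.        , 392.75634577, 190.95709555],
       [  0.        ,   0.        ,   1.        ]]), 'camera_from_world': array([[-0.00136486, -0.99967067,  0.02562591,  0.02283724],
       [-0.99063401, -0.00214726, -0.13652712,  0.56498132],
       [ 0.13653719, -0.02557224, -0.99030483,  1.34083776],
       [ 0.        ,  0.        ,  0.        ,  1.        ]])}
scene 0.9960428873697916 {'K': array([[348.26704853,   0.        , 253.54634431],
       [  0.        , 348.26704853, 192.73757798],
       [  0.        ,   0.        ,   1.        ]]), 'camera_from_world': array([[-0.45287728,  0.89156354, -0.00407705,  0.23825245],
       [ 0.76304547,  0.38522207, -0.51900439, -0.40533177],
       [-0.46115482, -0.23815627, -0.85476185,  1.70848904],
       [ 0.        ,  0.        ,  0.        ,  1.        ]])}
[ 0.18830685 -0.64757936  0.23005466] [ 9.90015823e-01  1.40952144e-01 -3.08389689e-06 -1.07825276e-03] [[ 0.96   0.279 -0.   ]
 [ 0.279 -0.96   0.002]
 [ 0.    -0.002 -1.   ]] 0.0187 0.1
```

View pics/top.png

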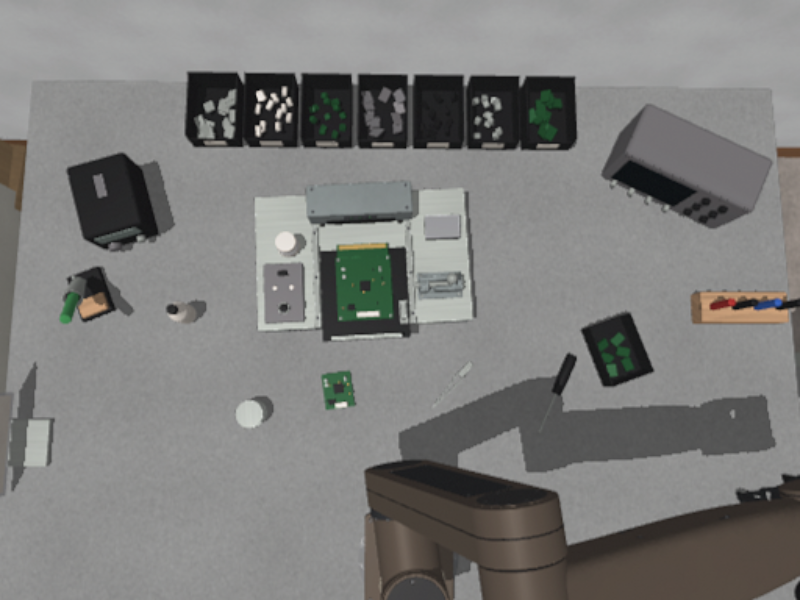

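View pics/scene.png

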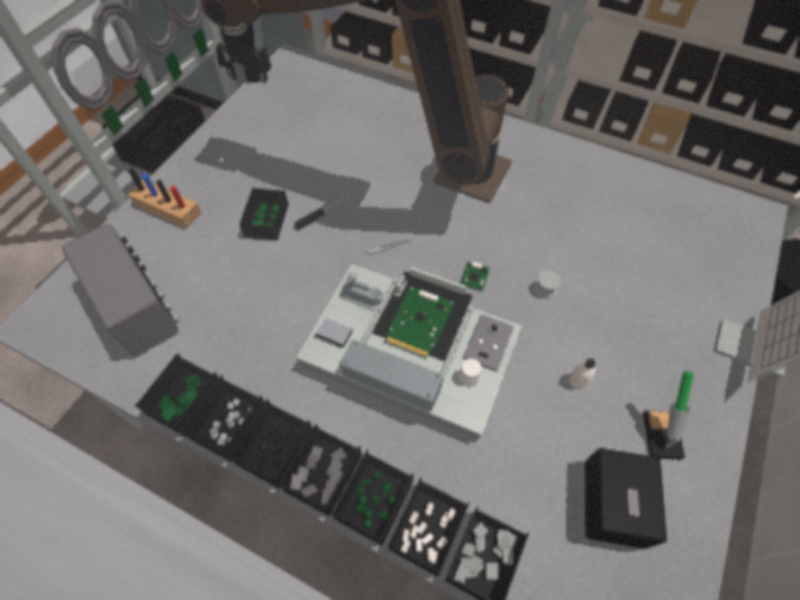

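The top view shows the station at centre, with deck corners (255,197), (467,189), (474,320) and (258,330). The dock is at the back, the carrier lip is near (366,336), the bolt casing is at (440,286), and the tweezers, spare board and driver lie in front.

```bash
cat >> h.py <<'E'
def station(P):
    z=P[...,2];reg=(P[...,0]>.4)&(P[...,0]<1.05)&(abs(P[...,1])<.4)
    m=reg&(z>.064)&(z<.074)   # deck
    m=cv2.morphologyEx(m.astype(np.uint8),cv2.MORPH_OPEN,np.ones((3,3)))
    n,l,s,_=cv2.connectedComponentsWithStats(m);keep=np.isin(l,[i for i in range(1,n) if s[i,4]>60])
    r=cv2.minAreaRect((P[keep][:,:2]*1000).astype(np.float32))
    b=cv2.boxPoints(r);return r,b,keep
E
python3 - <<'E'
from h import *
for n in("top","scene"):
    f=np.load(f"/tmp/{n}.npz");P=f["P"];r,b,k=station(P);print(n,r,b.round(0).tolist(),"z",np.median(P[k][:,2]))
    c,ang=np.array(r[0]),r[2]
    # yaw: choose multiple of 90 closest to 0
    a=np.radians((ang+45)%90-45);print("yaw",a)
    Rt=np.array([[np.cos(a),-np.sin(a)],[np.sin(a),np.cos(a)]])
    Q=np.concatenate([(P[...,:2]*1000-c)@Rt,P[...,2:]*1000],-1)
    def rep(name,x0,x1,y0,y1,z0,z1):
        q=Q.reshape(-1,3);q=q[(q[:,0]>x0)&(q[:,0]<x1)&(q[:,1]>y0)&(q[:,1]<y1)&(q[:,2]>z0)&(q[:,2]<z1)]
        if len(q):print(name,len(q),"p2",np.percentile(q,3,axis=0).round(1),"p98",np.percentile(q,97,axis=0).round(1),"mean",q.mean(0).round(1))
    rep("dock",60,170,-140,140,130,150)
    rep("lip",-220,-120,-100,100,98,115)
    rep("casing",-95,-45,-220,-115,98,112)
    rep("knob",-95,-45,-230,-115,130,170)
    rep("bar",-95,-45,-230,-115,114,130)
    rep("keeper",-160,-30,-110,-70,108,125)
    rep("jar",0,100,110,230,115,140)
E
```

```text
top ((654.0933837890625, 104.03312683105469), (300.3537292480469, 470.2059631347656), 3.0766124725341797) [[492.0, 331.0], [517.0, -139.0], [817.0, -123.0], [791.0, 347.0]] z 0.06920882024797326
yaw 0.053697017453645045
dock 1405 p2 [  80.  -105.5  132.9] p98 [145.8 104.6 143.9] mean [112.3   0.3 138.8]
lip 129 p2 [-181.2  -85.7  100.3] p98 [-127.2   65.7  114.5] mean [-171.3  -12.3  106.2]
casing 171 p2 [ -85.7 -210.4   99.7] p98 [ -55.2 -120.6  110.3] mean [ -71.  -163.6  105. ]
knob 36 p2 [ -78.4 -192.9  147.9] p98 [ -59.9 -175.9  160.3] mean [ -69.9 -184.4  153.9]
keeper 30 p2 [-140.8  -86.8  110.1] p98 [-110.8  -77.3  119. ] mean [-125.5  -82.7  113.8]
jar 144 p2 [ 12.1 111.6 119. ] p98 [ 82.4 180.1 131.3] mean [ 33.4 158.8 124.4]
scene ((652.6041870117188, 101.75985717773438), (301.17266845703125, 470.4473571777344), 3.1124486923217773) [[489.0, 328.0], [515.0, -141.0], [816.0, -125.0], [790.0, 345.0]] z 0.06943089947304681
yaw 0.054322477480406965
dock 1219 p2 [  82.9 -103.5  133.8] p98 [148.6 107.9 143.7] mean [116.8   4.1 139.2]
lip 111 p2 [-181.7  -82.7   98.6] p98 [-128.8   70.8  112.7] mean [-171.2   -8.5  104.7]
casing 137 p2 [ -86.7 -209.2   98.8] p98 [ -53.4 -120.3  109.6] mean [ -67.3 -162.8  104.6]
knob 26 p2 [ -74.4 -191.2  135.6] p98 [ -59.6 -174.8  159.3] mean [ -65.6 -183.6  152. ]
bar 4 p2 [ -71.  -185.2  115.5] p98 [ -64.7 -180.6  127.9] mean [ -67.6 -182.6  120.8]
keeper 20 p2 [-140.4  -86.8  109.8] p98 [-110.   -77.1  118.8] mean [-125.1  -81.4  113.7]
jar 125 p2 [ 14.5 112.7 117.6] p98 [ 90.1 180.6 135.2] mean [ 36.9 159.  124.1]
```

```bash
cat >> h.py <<'E'
C=np.array([653.3,103.]);YAW=.054
def st2w(x,y,z):
    c,s=np.cos(YAW),np.sin(YAW);return np.array([C[0]+c*x-s*y,C[1]+s*x+c*y,z])/1000
def w2st(p):
    p=np.array(p)*1000;c,s=np.cos(YAW),np.sin(YAW);d=p[:2]-C;return np.array([c*d[0]+s*d[1],-s*d[0]+c*d[1],p[2]])
def slides(*pts):
    s=ctrl.get_state();Rm=R.from_quat(s["tcp_rot"]).as_matrix()
    print("t",s["time"],"st",w2st(s["eef_pos"]).round(1),"yaw err",np.arctan2(Rm[1,0],Rm[0,0])-YAW,"F",np.round(s["contact_force"],1))
    for p in pts:print((Rm.T@(np.array(p)-s["eef_pos"])*100).round(2))
E
python3 -c "
from h import *
slides((.5,-.3,.23),st2w(-208,0,180),st2w(-208,0,88))"
```

```text
t 0.1 st [-504.8 -724.4  230.1] yaw err 0.2288460372588444 F [ 0.4  0.1 -0.1]
[ 39.63 -24.68   0.07]
[ 45.34 -63.81   5.16]
[ 45.34 -63.79  14.36]
```

```bash
python3 -m inch '[{"slide":[39.6,-24.7,0],"turn":0.229,"grip":0},{"slide":[39.6,-24.7,0],"turn":0.229,"grip":0},{"slide":[39.6,-24.7,0],"turn":0.229,"grip":0},{"slide":[39.6,-24.7,0],"turn":0.229,"grip":0},{"slide":[39.6,-24.7,0],"turn":0.229,"grip":0},{"slide":[39.6,-24.7,0],"turn":0.229,"grip":0},{"slide":[39.6,-24.7,0],"turn":0.229,"grip":0},{"slide":[39.6,-24.7,0],"turn":0.229,"grip":0},{"slide":[39.6,-24.7,0],"turn":0.229,"grip":0},{"slide":[39.6,-24.7,0],"turn":0.229,"grip":0},{"slide":[45.3,-63.8,5],"turn":0.229,"grip":0},{"slide":[45.3,-63.8,5],"turn":0.229,"grip":0},{"slide":[45.3,-63.8,5],"turn":0.229,"grip":0},{"slide":[45.3,-63.8,5],"turn":0.229,"grip":0},{"slide":[45.3,-63.8,5],"turn":0.229,"grip":0},{"slide":[45.3,-63.8,5],"turn":0.229,"grip":0},{"slide":[45.3,-63.8,5],"turn":0.229,"grip":0},{"slide":[45.3,-63.8,5],"turn":0.229,"grip":0},{"slide":[45.3,-63.8,5],"turn":0.229,"grip":0},{"slide":[45.3,-63.8,5],"turn":0.229,"grip":0}]'
python3 - <<'E'
from h import *
slides(st2w(-208,0,88))
rgb,d=ctrl.read_camera("wrist");cv2.imwrite("pics/w1.png",rgb[...,::-1])
E
```

```text
time: 2.1
eef_pos: [0.4449, 0.0915, 0.1809]
tcp_rot: [1.0, 0.028, -0.0, 0.0]
contact_force: [-0.1, -0.4, 0.5]
opening: -0.002
finger_force: 0.0
t 2.1 st [-2.087e+02 -2.000e-01  1.809e+02] yaw err 0.002514727856061348 F [-0.1 -0.4  0.5]
[ 0.08 -0.03  9.29]
```

View pics/w1.png

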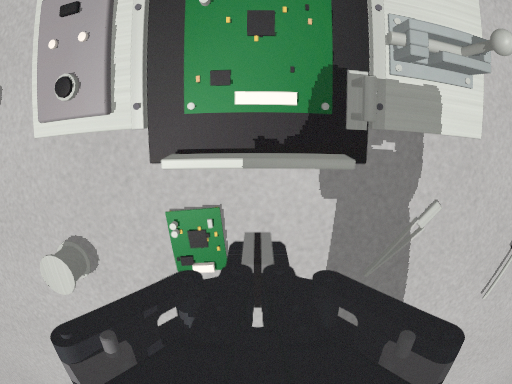

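The wrist view shows the shut fingers at (258,245), in line with the lip at (258,161) and with a clear gap. I'll go down, then push.

```bash
python3 -m inch '[{"slide":[0,0,5],"turn":0,"grip":0},{"slide":[0,0,9.3],"turn":0,"grip":0},{"slide":[0.5,0,9.3],"turn":0,"grip":0},{"slide":[1,0,9.3],"turn":0,"grip":0},{"slide":[1.5,0,9.3],"turn":0,"grip":0},{"slide":[2,0,9.3],"turn":0,"grip":0},{"slide":[2.5,0,9.3],"turn":0,"grip":0},{"slide":[3,0,9.3],"turn":0,"grip":0},{"slide":[3.5,0,9.3],"turn":0,"grip":0},{"slide":[4,0,9.3],"turn":0,"grip":0},{"slide":[4.5,0,9.3],"turn":0,"grip":0},{"slide":[5,0,9.3],"turn":0,"grip":0},{"slide":[5.5,0,9.3],"turn":0,"grip":0},{"slide":[6,0,9.3],"turn":0,"grip":0},{"slide":[6.3,0,9.3],"turn":0,"grip":0},{"slide":[6.6,0,9.3],"turn":0,"grip":0},{"slide":[6.8,0,9.3],"turn":0,"grip":0},{"slide":[6.9,0,9.3],"turn":0,"grip":0},{"slide":[7,0,9.3],"turn":0,"grip":0},{"slide":[7,0,9.3],"turn":0,"grip":0}]'; python3 -c "
from h import *
slides()"
```

```text
time: 4.15
eef_pos: [0.5154, 0.0947, 0.0883]
tcp_rot: [1.0, 0.027, 0.0, -0.0]
contact_force: [-1.4, 0.1, 0.7]
opening: -0.001
finger_force: 0.6
t 4.15 st [-138.2   -0.9   88.3] yaw err -0.0001993237456138497 F [-1.4  0.1  0.7]
```

Only sliding friction so far, so I'll continue until the stops push back.

```bash
python3 -m inch '[{"slide":[0.1,0,0],"turn":0,"grip":0},{"slide":[0.2,0,0],"turn":0,"grip":0},{"slide":[0.3,0,0],"turn":0,"grip":0},{"slide":[0.3,0,0],"turn":0,"grip":0}]'; python3 -c "
from h import *
slides()"
```

```text
time: 4.55
eef_pos: [0.518, 0.0948, 0.0882]
tcp_rot: [1.0, 0.027, -0.0, 0.0]
contact_force: [-2.2, 0.1, 0.9]
opening: -0.001
finger_force: 1.5
t 4.55 st [-135.5   -0.9   88.2] yaw err -0.00013159538751957023 F [-2.2  0.1  0.9]
```

```bash
python3 -m inch '[{"slide":[0.1,0,0],"turn":0,"grip":0},{"slide":[0.2,0,0],"turn":0,"grip":0},{"slide":[0.3,0,0],"turn":0,"grip":0},{"slide":[0.4,0,0],"turn":0,"grip":0},{"slide":[0.4,0,0],"turn":0,"grip":0}]'; python3 - <<'E'
from h import *
slides()
rgb,d,P=cloud("top")
Q=np.array([w2st(p) for p in P.reshape(-1,3)])
q=Q[(Q[:,0]>-120)&(Q[:,0]<-20)&(Q[:,1]>-105)&(Q[:,1]<-70)&(Q[:,2]>108)&(Q[:,2]<125)]
print(len(q),q.mean(0),q.min(0),q.max(0))
E
```

```text
time: 5.05
eef_pos: [0.5181, 0.0948, 0.0883]
tcp_rot: [1.0, 0.027, -0.006, 0.0]
contact_force: [-15.5, -2.1, 12.2]
opening: -0.002
finger_force: 8.0
t 5.05 st [-135.5   -0.9   88.3] yaw err 0.0008127323367723011 F [-15.5  -2.1  12.2]
32 [-68.93911192 -79.41310481 112.92829983] [-86.49696671 -84.80049138 108.12825411] [-51.61792953 -74.96482017 118.82842075]
```

Solid resistance of 15 N and the keeper at x -69: the carrier is home. Now back off, rise and go to the bolt handle's right side.

```bash
python3 -m inch '[{"slide":[-0.4,0,0],"turn":0,"grip":0},{"slide":[-3,0,0],"turn":0,"grip":0},{"slide":[-3,0,-5],"turn":0,"grip":0},{"slide":[-3,0,-10],"turn":0,"grip":0},{"slide":[-3,0,-10],"turn":0,"grip":0}]'; python3 - <<'E'
from h import *
slides(st2w(-70,-240,190),st2w(-70,-240,125))
E
```

```text
time: 5.6
eef_pos: [0.4979, 0.0935, 0.1971]
tcp_rot: [1.0, 0.027, 0.009, 0.0]
contact_force: [0.7, -0.4, 0.9]
opening: -0.003
finger_force: 0.0
t 5.6 st [-155.7   -1.1  197.1] yaw err -0.00014373362187192207 F [ 0.7 -0.4  0.9]
[ 8.55 23.89  0.89]
[ 8.43 23.88  7.39]
```

```bash
python3 -m inch '[{"slide":[0,24,0],"turn":0,"grip":0},{"slide":[0,24,0],"turn":0,"grip":0},{"slide":[0,24,0],"turn":0,"grip":0},{"slide":[0,24,0],"turn":0,"grip":0},{"slide":[0,24,0],"turn":0,"grip":0},{"slide":[9,24,0],"turn":0,"grip":0},{"slide":[9,24,0],"turn":0,"grip":0},{"slide":[9,24,0],"turn":0,"grip":0},{"slide":[9,24,0],"turn":0,"grip":0}]'; python3 - <<'E'
from h import *
slides(st2w(-70,-240,125))
rgb,d=ctrl.read_camera("wrist");cv2.imwrite("pics/w2.png",rgb[...,::-1])
E
```

```text
time: 6.5
eef_pos: [0.5958, -0.1416, 0.1875]
tcp_rot: [1.0, 0.027, 0.0, 0.0]
contact_force: [-0.1, -0.6, -0.6]
opening: 0.003
finger_force: 0.0
t 6.5 st [ -70.6 -241.1  187.5] yaw err 0.00015201171873974878 F [-0.1 -0.6 -0.6]
[ 0.06 -0.12  6.25]
```

View pics/w2.png

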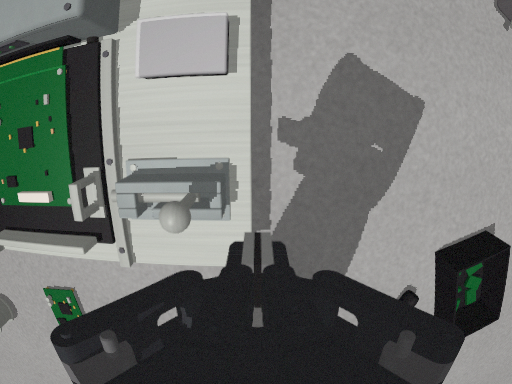

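Knob at (175,216), fingertips at (258,240) to its right; the keeper lines up with the bolt casing. I'll lower to knob height and push left.

```bash
python3 -m inch '[{"slide":[0,0,3],"turn":0,"grip":0},{"slide":[0,0,6],"turn":0,"grip":0},{"slide":[0,-1,6],"turn":0,"grip":0},{"slide":[0,-2,6],"turn":0,"grip":0},{"slide":[0,-2.6,6],"turn":0,"grip":0},{"slide":[0,-3.2,6],"turn":0,"grip":0},{"slide":[0,-3.7,6],"turn":0,"grip":0},{"slide":[0,-4.2,6],"turn":0,"grip":0},{"slide":[0,-4.7,6],"turn":0,"grip":0},{"slide":[0,-5.2,6],"turn":0,"grip":0},{"slide":[0,-5.6,6],"turn":0,"grip":0},{"slide":[0,-6,6],"turn":0,"grip":0},{"slide":[0,-6.3,6],"turn":0,"grip":0},{"slide":[0,-6.5,6],"turn":0,"grip":0},{"slide":[0,-6.5,6],"turn":0,"grip":0}]'; python3 -c "
from h import *
slides()"
```

```text
time: 8.05
eef_pos: [0.5915, -0.076, 0.1281]
tcp_rot: [1.0, 0.027, -0.0, -0.0]
contact_force: [1.4, -1.9, 0.3]
opening: 0.004
finger_force: 1.0
t 8.05 st [ -71.4 -175.4  128.1] yaw err 1.4137725629081999e-08 F [ 1.4 -1.9  0.3]
```

```bash
python3 -m inch '[{"slide":[0,-0.2,0],"turn":0,"grip":0},{"slide":[0,-0.4,0],"turn":0,"grip":0},{"slide":[0,-0.6,0],"turn":0,"grip":0},{"slide":[0,-0.6,0],"turn":0,"grip":0}]'; python3 -c "
from h import *
slides()"
```

```text
time: 8.45
eef_pos: [0.5911, -0.0704, 0.1281]
tcp_rot: [1.0, 0.027, -0.0, 0.0]
contact_force: [0.9, -3.4, 1.0]
opening: 0.006
finger_force: 1.7
t 8.45 st [ -71.5 -169.8  128.1] yaw err 9.762297762931638e-05 F [ 0.9 -3.4  1. ]
```

```bash
python3 -m inch '[{"slide":[0,-0.2,0],"turn":0,"grip":0},{"slide":[0,-0.4,0],"turn":0,"grip":0},{"slide":[0,-0.5,0],"turn":0,"grip":0},{"slide":[0,-0.6,0],"turn":0,"grip":0},{"slide":[0,-0.6,0],"turn":0,"grip":0}]'; python3 -c "
from h import *
slides()"
```

```text
time: 8.95
eef_pos: [0.5911, -0.0695, 0.1285]
tcp_rot: [1.0, 0.027, 0.0, 0.005]
contact_force: [-0.4, -17.5, -0.6]
opening: -0.003
finger_force: 8.4
t 8.95 st [ -71.4 -168.9  128.5] yaw err 0.0009086494856254262 F [ -0.4 -17.5  -0.6]
```

Hard stop at 17.5 N. Back off, rise, and look from above.

```bash
python3 -m inch '[{"slide":[0,0.6,0],"turn":0,"grip":0},{"slide":[0,2.5,0],"turn":0,"grip":0},{"slide":[0,2.5,-5],"turn":0,"grip":0},{"slide":[0,2.5,-6],"turn":0,"grip":0},{"slide":[4,2.5,-6],"turn":0,"grip":0},{"slide":[4,2.5,-6],"turn":0,"grip":0},{"slide":[4,2.5,-6],"turn":0,"grip":0}]'; python3 - <<'E'
from h import *
slides(st2w(-34,-145,185),st2w(-34,-145,132))
rgb,d=ctrl.read_camera("wrist");cv2.imwrite("pics/w3.png",rgb[...,::-1])
E
```

```text
time: 9.65
eef_pos: [0.6318, -0.0862, 0.1871]
tcp_rot: [1.0, 0.027, -0.001, -0.001]
contact_force: [0.5, 0.2, -1.1]
opening: -0.003
finger_force: 0.0
t 9.65 st [ -31.7 -187.7  187.1] yaw err 0.0005798659662014302 F [ 0.5  0.2 -1.1]
[-0.23 -4.27  0.22]
[-0.22 -4.26  5.52]
```

View pics/w3.png

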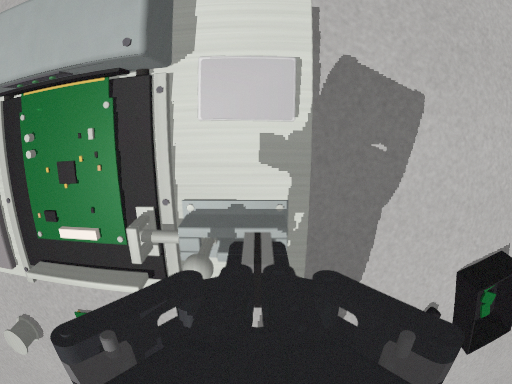

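The bolt passes through the keeper at (150–180,237), with the knob at (198,268). Now go behind the knob, lower, and push it to the front.

```bash
python3 -m inch '[{"slide":[0,-4.3,0],"turn":0,"grip":0},{"slide":[0,-4.3,0],"turn":0,"grip":0},{"slide":[0,-4.3,3],"turn":0,"grip":0},{"slide":[0,-4.3,5.6],"turn":0,"grip":0},{"slide":[0,-4.3,5.6],"turn":0,"grip":0},{"slide":[-1,-4.3,5.6],"turn":0,"grip":0},{"slide":[-1.6,-4.3,5.6],"turn":0,"grip":0},{"slide":[-2.2,-4.3,5.6],"turn":0,"grip":0},{"slide":[-2.8,-4.3,5.6],"turn":0,"grip":0},{"slide":[-3.4,-4.3,5.6],"turn":0,"grip":0},{"slide":[-4,-4.3,5.6],"turn":0,"grip":0},{"slide":[-4.6,-4.3,5.6],"turn":0,"grip":0},{"slide":[-5.2,-4.3,5.6],"turn":0,"grip":0},{"slide":[-5.7,-4.3,5.6],"turn":0,"grip":0},{"slide":[-5.7,-4.3,5.6],"turn":0,"grip":0}]'; python3 -c "
from h import *
slides(st2w(-122,-145,130),st2w(-122,-145,104))"
```

```text
time: 11.2
eef_pos: [0.5721, -0.0474, 0.1321]
tcp_rot: [1.0, 0.027, -0.001, -0.0]
contact_force: [0.2, 0.6, -0.5]
opening: 0.002
finger_force: 0.0
t 11.2 st [ -89.2 -145.8  132.1] yaw err -0.0002646921079913697 F [ 0.2  0.6 -0.5]
[-3.28 -0.08  0.22]
[-3.28 -0.08  2.82]
```

```bash
python3 -m inch '[{"slide":[-0.5,0,0],"turn":0,"grip":0},{"slide":[-1,0,0.1],"turn":0,"grip":0},{"slide":[-1.5,0,0.2],"turn":0,"grip":0},{"slide":[-2,0,0.4],"turn":0,"grip":0},{"slide":[-2.5,0,0.7],"turn":0,"grip":0},{"slide":[-3,0,1],"turn":0,"grip":0},{"slide":[-3.2,0,1.4],"turn":0,"grip":0},{"slide":[-3.3,0,1.8],"turn":0,"grip":0},{"slide":[-3.3,0,2.2],"turn":0,"grip":0},{"slide":[-3.3,0,2.5],"turn":0,"grip":0},{"slide":[-3.3,0,2.5],"turn":0,"grip":0}]'; python3 -c "
from h import *
slides()"
```

```text
time: 12.3
eef_pos: [0.5398, -0.0491, 0.1066]
tcp_rot: [1.0, 0.027, -0.0, -0.0]
contact_force: [0.3, 0.5, 0.1]
opening: -0.002
finger_force: 0.0
t 12.3 st [-121.5 -145.8  106.6] yaw err -0.00017406466529351627 F [0.3 0.5 0.1]
```

```bash
python3 -m inch '[{"slide":[0,0,0.2],"turn":0,"grip":0},{"slide":[0,0,0.4],"turn":0,"grip":0},{"slide":[0,0,0.6],"turn":0,"grip":0},{"slide":[0,0,0.6],"turn":0,"grip":0}]'; python3 -c "
from h import *
slides()"
```

```text
time: 12.7
eef_pos: [0.5405, -0.0494, 0.1049]
tcp_rot: [1.0, 0.027, -0.001, 0.0]
contact_force: [-7.8, 0.0, 16.2]
opening: 0.001
finger_force: 8.1
t 12.7 st [-120.9 -146.   104.9] yaw err 0.00040575167443206855 F [-7.8  0.  16.2]
```

Firm contact at knob-top height. Lift clear and look.

```bash
python3 -m inch '[{"slide":[0,0,-1],"turn":0,"grip":0},{"slide":[0,0,-6],"turn":0,"grip":0},{"slide":[-6,0,-10],"turn":0,"grip":0},{"slide":[-6,0,-10],"turn":0,"grip":0},{"slide":[-6,0,-10],"turn":0,"grip":0}]'; python3 - <<'E'
from h import *
slides()
rgb,d=ctrl.read_camera("wrist");cv2.imwrite("pics/w4.png",rgb[...,::-1])
rgb,d,P=cloud("scene")
Q=np.array([w2st(p) for p in P.reshape(-1,3)])
for n,b in dict(knob=(-150,-95,-165,-125,85,160),upright=(-94,-50,-165,-130,112,165),keeper=(-120,-20,-105,-70,108,125)).items():
    q=Q[(Q[:,0]>b[0])&(Q[:,0]<b[1])&(Q[:,1]>b[2])&(Q[:,1]<b[3])&(Q[:,2]>b[4])&(Q[:,2]<b[5])]
    print(n,len(q),*( [q.mean(0).round(1),q.min(0).round(1),q.max(0).round(1)] if len(q) else []))
E
```

```text
time: 13.2
eef_pos: [0.4802, -0.0527, 0.2039]
tcp_rot: [1.0, 0.027, 0.003, 0.001]
contact_force: [-0.0, -0.4, 1.0]
opening: 0.003
finger_force: 0.0
t 13.2 st [-181.2 -146.2  203.9] yaw err -0.0007061153151224978 F [-0.  -0.4  1. ]
knob 33 [-119.7 -144.1   99.6] [-136.1 -155.9   91.3] [ -95.9 -135.6  108.2]
upright 0
keeper 23 [-69.1 -81.2 112.6] [-89.  -86.8 108.7] [-52.9 -76.2 116.6]
```

View pics/w4.png

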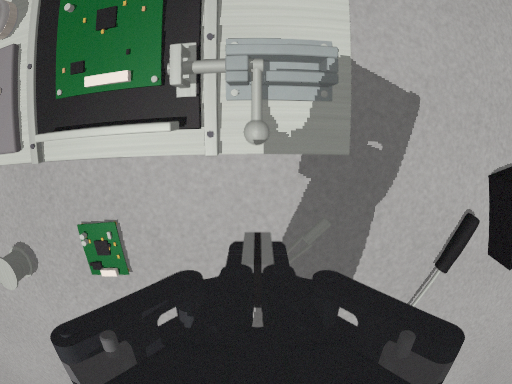

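The handle lies flat to the front with its knob at (257,131). The knob top is near z 108, which fits fully down (a handle at 1.3 rad would put it near 116). The bolt is through the keeper and the robot is clear.

```bash
python3 -c "
from plant import ctrl
print(ctrl.sign_off())"
```

```text
the job is handed in; nothing more can be done
None
```

The carrier is home against its stops, the bolt is fully shot through the keeper, and the handle is all the way down in the notch; I handed the job in at about 13 s, and no verdict came back.

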